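Close a welding-fume filter drum with its slotted cover and wing nut

TASK

Close the grey filter drum: take the round slotted aluminium cover by one of its upright grips, bring it in level from the side so that its slot passes round the centre stud under the raised wing nut, and set it fully home, centred and flat on the drum's rim. Then spin the wing nut clockwise down the stud until its washer is snug on the cover and stays tight. Leave the other things on the bench where they are, and finish with the robot clear.

Things in the scene. Friction and masses are not known exactly. Their poses are not given: they have to be found in the camera images.
- drum: Grey round filter drum, fixed, upright: outer diameter 176 mm, 75 mm high, open top with a round mouth of 124 mm diameter (flat rim 26 mm wide), pleated filter inside. Origin: on its axis at table height, z up. A steel stud of 10 mm diameter stands on its axis, top 135 mm above the table. An outlet pipe stands on its own +x side.
- pipe_top (a point): Centre of the top of the drum's upright fixed outlet pipe, 118 mm from the drum's axis, 120 mm above the table; 42 mm diameter at its top collar (112 to 120 mm high), 34 mm below. The cover cannot pass through it.
- washer: Flat steel washer under the wing nut, 40 mm diameter, 3 mm thick, round the stud; it goes up and down with the nut and does not turn. Origin: centre of its underside, which starts 22 to 27 mm above the drum's rim. With the cover seated, 1.3 to 1.8 turns of the nut bring it down on the cover; there the nut stops hard, and clamps by itself.
- nut: Steel wing nut on the stud, on the washer. Turned clockwise seen from above it screws down 12 mm per turn (thread friction 0.05 N m) and stays where left. Origin: on the stud's axis, at the washer's top face. Two upright wings along its own +x and -x: 8 to 36 mm from the axis, 6 mm thick, 3 to 35 mm above the origin; hub 24 mm diameter at its foot, 18 mm high. It may be pushed round or gripped.
- cover: Loose round aluminium cover, 164 mm diameter, plate 6 mm thick, 0.3 to 0.55 kg, lying right way up on its feet on the table. Origin: centre of the plate's underside, z up. Five feet (10 mm diameter, 5 mm long, outer sides 59 mm from the centre) drop into the drum's mouth when centred; the plate then lies flat on the rim (origin on the drum's axis, 75 mm above the table). Any yaw will do.
- slot_mouth (a point): Mouth of the cover's slot, on the plate's edge on its own +x side, 82 mm from the centre. The slot is 18 mm wide, goes right through the plate and runs from here along -x to 10 mm past the centre.
- grip_left (a point): Centre of one upright black grip of the cover, on its own +y side, 65 mm from its centre: a block 14 mm thick along the cover's x, 26 mm long along its y, 32 mm high (its top 38 mm above the plate's underside). This point is 22 mm above the plate's underside.
- grip_right (a point): The same on the cover's own -y side.
- can: Upright aerosol can, 56 mm diameter, 140 mm high, standing loose close beside the drum. Origin: centre of its underside. Leave alone.
- brush: Wooden-handled brush, 180 mm long, lying beside the cover beyond its slot side. Origin at mid-length on the table. Leave alone.
- jar: Clear jar, 56 mm diameter, 75 mm high. Origin: centre of its underside. Leave alone.
- hammer: Hammer, 240 mm long, lying at the left side of the table. Origin at mid-length on the table. Leave alone.
- wrench: Wrench, 170 mm long, lying flat in the middle of the table. Origin at mid-length on the table. Leave alone.
- flange: Round blank steel flange, 120 mm diameter, 22 mm high, without a slot, lying at the right side of the table. Origin: centre of its underside. Leave alone.
There are look-alikes about, which are no part of the job. There is more than one size of the cover; the job needs the largest.

How it is judged (in metres and radians):
On the way, in this order (a step that is already met when the one before it is completed fails the run):
1. the cover sits centred and flat on the drum's rim, its slot round the stud under the raised nut (horizontal distance between cover and drum below 0.006 m and z of cover in the frame of drum between 0.072 and 0.0775 m and angle between cover's own z axis and vertical below 0.03 rad), for 0.2 s.
2. the wing nut has been spun down so that its washer presses on the cover (contact force between washer and cover above 3 N and z of washer in the frame of drum below 0.0835 m), for 0.2 s.
At the end, for the whole second after the job is handed in: The cover lies centred on the drum (within 6 mm), flat (within 0.03 rad) and fully down on the rim (within 2.5 mm), at rest; the wing nut's washer is down on it and presses on it with more than 3 N by itself (all of step 1 and all of step 2 and linear speed of cover below 0.02 m/s); the robot touches nothing.
It fails at once if a bystander (can, brush, jar, hammer, wrench or flange) is moved more than 30 mm (distance of any of can, brush, jar, hammer, wrench, flange from where it was at the start of the episode above 0.03 m).
It fails at once if the can or the jar is tipped over (angle between any of can, jar's own z axis and vertical above 0.5 rad).
It also fails if it takes over 64 s, if anything falls off the work surface, if the arm or the gripper's body presses on something with over 40 N, if the wrist force passes 120 N, or if a joint passes its speed limit or range.

ROBOT

A 6-joint arm with a two-finger parallel gripper is mounted at the origin on the work surface. World frame = base frame: x ahead of the robot, y to its left, z up, the work surface at z = 0. Lengths are in m, angles in degrees, forces in N, time in s.
With the tool pointing down it reaches from about 0.425 to 0.95 m from the base axis. Payload 14.7 kg.
Tool frame: the origin (TCP) lies midway between the tips of the shut fingers; the grasp point (between the pads) lies 19 mm behind it; z points along the fingers, y is the line along which they close (so a half turn about z gives the same grasp; the last joint's range is limited). The gripper opens to 85 mm and grips with 20 to 120 N. Pads are 22 mm wide; open, the fingers measure 114 mm over their backs; the gripper's body (76 mm by 85 mm) begins 54 mm behind the grasp point. The pads swing forward as they close: fully open they stand 13 mm farther back than shut.
Start: joints at [63.163, 27.513, 91.461, -0, 61.026, -2.67], TCP at [0.266, 0.593, 0.231] pointing down, gripper open.
Joint ranges: [-157.49, 157.49], [-46.99, 117.5], [13.45, 153.17], [-89.5, 269.5], [5.16, 153.95], [-167.48, 167.48]. Speed limits (degrees/s): [108.29, 108.29, 136.94, 172.46, 172.46, 172.46].

INTERFACE

Orientations are given as a 3x3 rotation matrix whose columns are the frame's x, y, z axes.
In Python, from bench import monitor, eyes, close_job gives the robot as it stands.
- The arm moves only by the shell command python3 -m crank 'ROWS' [FORCE]. ROWS is text: rows parted by semicolons, each of 5 numbers parted by spaces: the opening, from 0 (shut) to 1 (fully open), then the shift along the world's x, y, z each as a share of 0.08 m, from -1 to 1, then the turn about the world's z as a share of 5 degrees, from -1 to 1. A call has 1 to 10 rows; each row shifts and turns the commanded pose from where the row before left it; what a row does not reach is not made up. A row lasts 1/12 s, in which the tool goes at most 41.7 mm and 7.16 degrees, less where a joint would pass 70% of its speed; a pose out of reach is approached as far as the arm can. A call with a number of a shift or a turn outside -1 to 1 is refused whole. A call with a gripper value outside its range is refused whole. The fingers move at their own pace and stop on an object; FORCE is the grip in N (left out, the last holds). Time passes only in rows, so rows that do not move let the fingers close. It gives the time, the measured TCP pose, the force, the opening and the grip force at its end, in the units of the state.
- monitor.observe(): the state, without advancing time (a new reading comes with each control period).
- eyes.snapshot(name): name is "scene" or "top" or "wrist"; returns (picture, depth): 400x640x3 uint8, red, green, blue; 400x640 float32, m along the optical axis (not along the pixel's ray), 0 where there is no reading.
- eyes.get_calibration(name): a dict with "fx", "fy", "cx", "cy" (pixels), "view" (4x4, takes a point from world to camera coordinates); the wrist camera has in their place "tool_from_camera" (4x4, takes a point from camera to tool coordinates, whose origin is the TCP and whose axes are the flange's). Camera axes: x right, y down, z forward; pixel columns grow to the right and rows downward; lengths in m; the calibration is good to about 2 mm. A picture is of the moment at which its call begins: read the wrist's pose just before it. get_calibration takes no time and is no camera call.
- close_job(): hands the job in; it is judged then, once.
The state is a dict: "clock": time; "joints": joint angles; "joint_vel": joint speeds; "joint_efforts": joint torques, N m; "ee_pos": TCP position; "orientation": TCP orientation; "wrist_force": force on the tool from outside, world axes, zero at the start; "torque": the same for the moment, N m; "finger_gap": opening from 0.0 (shut) to 1.0 (fully open); "finger_force": force on a finger pad.
Only numpy, scipy, OpenCV 4.12 (cv2) and the standard library are available. Lean on these libraries where they do the work, as an engineer would, in place of code of your own. Each camera call takes 0.05 s, during which the arm holds its last target. There are 200 camera calls.

## Working session

There is one attempt and no reset: what is moved stays moved. The work goes in short steps, Python scripts to look and compute and a shell command to move; the robot and the scene stay as the last step left them, time stands still between calls to the robot, and variables do not carry over. Pictures are saved under pics/ and viewed, at most 10 in all, crops included, and the job is handed in when it is done.

```bash
mkdir -p pics; ls; cat > h.py <<'E'
import numpy as np, cv2
from bench import monitor, eyes, close_job
def snap(n):
    s=monitor.observe(); im,d=eyes.snapshot(n); c=eyes.get_calibration(n)
    if 'view' in c: W=np.linalg.inv(np.array(c['view']))
    else:
        T=np.eye(4);T[:3,:3]=s['orientation'];T[:3,3]=s['ee_pos'];W=T@np.array(c['tool_from_camera'])
    return im,d,c,W
def cloud(d,c,W):
    v,u=np.mgrid[:d.shape[0],:d.shape[1]]
    P=np.stack([(u-c['cx'])/c['fx']*d,(v-c['cy'])/c['fy']*d,d,np.ones_like(d)],-1)
    return (P@W.T)[...,:3]
E
python3 - <<'E'
from h import *
for n in('scene','top'):
    im,d,c,W=snap(n); np.savez(n,im=im,d=d,P=cloud(d,c,W),W=W,K=[c['fx'],c['fy'],c['cx'],c['cy']])
    cv2.imwrite(f'pics/{n}0.png',im[...,::-1]); print(n,W.round(3),c['fx'],(d>0).mean())
print(monitor.observe())
E
```

```text
pics
scene [[ 0.809  0.332 -0.485  1.187]
 [ 0.587 -0.483  0.65  -0.829]
 [-0.018 -0.811 -0.585  0.878]
 [ 0.     0.     0.     1.   ]] 403.25789592938514 0.9963125
top [[-2.600e-02 -9.800e-01  1.970e-01  2.930e-01]
 [-1.000e+00  2.700e-02 -1.000e-03 -9.000e-03]
 [-5.000e-03 -1.970e-01 -9.800e-01  1.395e+00]
 [ 0.000e+00  0.000e+00  0.000e+00  1.000e+00]] 464.42554135254926 0.99620703125
{'clock': 0.1, 'joints': array([ 6.31611078e+01,  2.75461562e+01,  9.14885025e+01, -1.61773708e-03,
        6.10277678e+01, -2.66983071e+00]), 'joint_vel': array([-0.04182475, -0.00456802,  0.03023766,  0.06020532,  0.00295041,
       -0.03009543]), 'joint_efforts': array([ 1.26277314e-05, -9.52263808e+01, -4.31037962e+01, -1.35061655e-04,
        5.37035696e-03, -3.42987914e-05]), 'ee_pos': array([0.26595398, 0.59270432, 0.23074843]), 'orientation': array([[-9.12346932e-01,  4.09417703e-01, -4.69872393e-04],
       [ 4.09417971e-01,  9.12346402e-01, -9.83334018e-04],
       [ 2.60920325e-05, -1.08951598e-03, -9.99999406e-01]]), 'wrist_force': array([ 1.09757635,  1.00751159, -0.18168006]), 'torque': array([ 0.00688602,  0.04360059, -0.02345892]), 'finger_force': 0.0, 'finger_gap': 0.998200399870324}
```

View pics/top0.png

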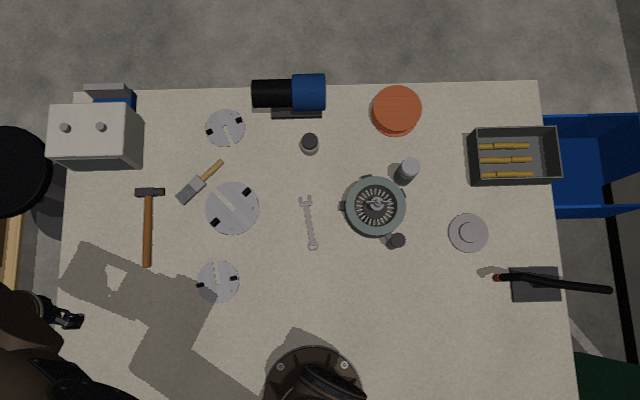

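View pics/scene0.png

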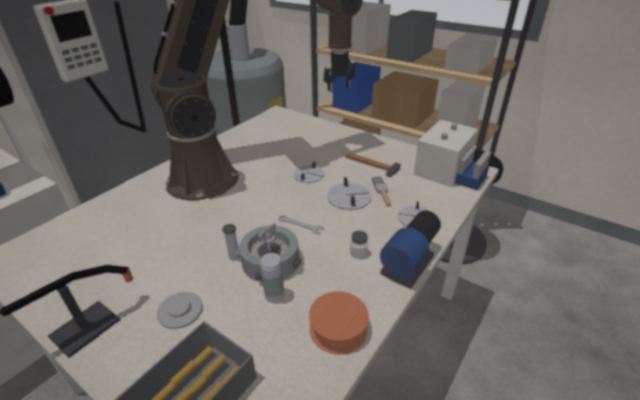

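The top view shows the big cover at (232,208) with its slot mouth at about (212,187). The drum is at (375,207), the can near (408,170) and the pipe near (397,240). The brush is beyond the slot at (200,182). Next I'll measure them.

```bash
python3 - <<'E'
from h import *
T=np.load('top.npz');S=np.load('scene.npz')
im=T['im']
a=cv2.resize(im[165:250,180:280],(800,680),interpolation=cv2.INTER_CUBIC)[:600]
b=cv2.resize(im[145:260,325:440],(600,600),interpolation=cv2.INTER_CUBIC)
a=cv2.resize(im[160:260,180:280],(400,400),interpolation=cv2.INTER_CUBIC);b=cv2.resize(im[150:250,330:430],(400,400),interpolation=cv2.INTER_CUBIC)
cv2.imwrite('pics/zoom.png',np.hstack([a,b])[...,::-1])
def fit(p):
    A=np.c_[2*p,np.ones(len(p))];s=np.linalg.lstsq(A,(p**2).sum(1),rcond=None)[0];return s[:2],np.sqrt(s[2]+s[0]**2+s[1]**2)
P=T['P'];Q=S['P']
print('top px', [P[v,u].round(3) for v,u in((208,250),(207,375),(170,408),(240,397),(187,350),(192,246),(222,218))])
for nm,X in(('top',P),('scene',Q)):
    X=X.reshape(-1,3)
    C=P[215,240][:2] 
    D=P[207,375][:2]
    def rep(l,c,r,z0,z1):
        m=(np.linalg.norm(X[:,:2]-c,axis=1)<r)&(X[:,2]>z0)&(X[:,2]<z1);q=X[m]
        if len(q)<8: print(nm,l,len(q));return
        h=cv2.convexHull(q[:,:2].astype(np.float32))[:,0]
        cc,rr=cv2.minEnclosingCircle(h)
        print(nm,l,len(q),'med',np.median(q,0).round(4),'fit',fit(h)[0].round(4),fit(h)[1].round(4),'enc',np.round(cc,4),round(rr,4))
    rep('plate',C,.1,.006,.018)
    rep('grips',C,.1,.032,.06)
    m=(np.linalg.norm(X[:,:2]-C,axis=1)<.11)&(X[:,2]>.03)&(X[:,2]<.06);q=X[m]
    if len(q)>8:
        _,l,k=cv2.kmeans(q[:,:2].astype(np.float32),2,None,(3,50,1e-5),5,0);print(k.round(4),np.median(q[:,2]),q[:,2].max())
    rep('rim',D,.11,.068,.08)
    rep('nut',D,.045,.095,.15)
    rep('tall',D,.15,.128,.15)
    rep('pipe',D,.15,.108,.126)
E
```

```text
top px [array([0.55 , 0.176, 0.01 ]), array([ 0.526, -0.191,  0.099]), array([ 0.622, -0.283,  0.14 ]), array([ 0.429, -0.243,  0.121]), array([ 0.61 , -0.131, -0.003]), array([0.593, 0.183, 0.041]), array([0.508, 0.27 , 0.02 ])]
top plate 1727 med [0.5424 0.2236 0.0109] fit [0.5374 0.2125] 0.0912 enc [0.5411 0.2131] 0.0956
top grips 90 med [0.5514 0.2322 0.0416] fit [0.5557 0.2365] 0.0726 enc [0.5524 0.2337] 0.0773
[[0.5061 0.2788]
 [0.5962 0.1854]] 0.04154339614849967 0.050272425097340756
top rim 1429 med [ 0.5342 -0.196   0.0746] fit [ 0.5331 -0.1959] 0.0893 enc [ 0.5218 -0.1975] 0.1033
top nut 186 med [ 0.5342 -0.193   0.1145] fit [ 0.5379 -0.1945] 0.0261 enc [ 0.5364 -0.1942] 0.035
top tall 229 med [ 0.619  -0.2761  0.1378] fit [ 0.5999 -0.2258] 0.0753 enc [ 0.5796 -0.232 ] 0.085
top pipe 274 med [ 0.4375 -0.2438  0.1192] fit [ 0.5228 -0.2662] 0.112 enc [ 0.5281 -0.2519] 0.119
scene plate 680 med [0.543  0.2161 0.0089] fit [0.5473 0.2249] 0.0796 enc [0.5502 0.2289] 0.0843
scene grips 44 med [0.5854 0.1904 0.0392] fit [0.5385 0.2159] 0.0762 enc [0.5491 0.2257] 0.0785
[[0.5956 0.1797]
 [0.5062 0.2722]] 0.038811274753067004 0.042983616052552964
scene rim 837 med [ 0.5327 -0.2003  0.073 ] fit [ 0.5306 -0.201 ] 0.0913 enc [ 0.5266 -0.2062] 0.0993
scene nut 210 med [ 0.5385 -0.2018  0.1157] fit [ 0.528 -0.198] 0.0316 enc [ 0.5348 -0.1974] 0.0353
scene tall 158 med [ 0.6196 -0.2789  0.1376] fit [ 0.6032 -0.2217] 0.0754 enc [ 0.5779 -0.2366] 0.0814
scene pipe 216 med [ 0.4462 -0.2378  0.118 ] fit [ 0.4741 -0.2074] 0.0729 enc [ 0.4764 -0.216 ] 0.079
```

View pics/zoom.png

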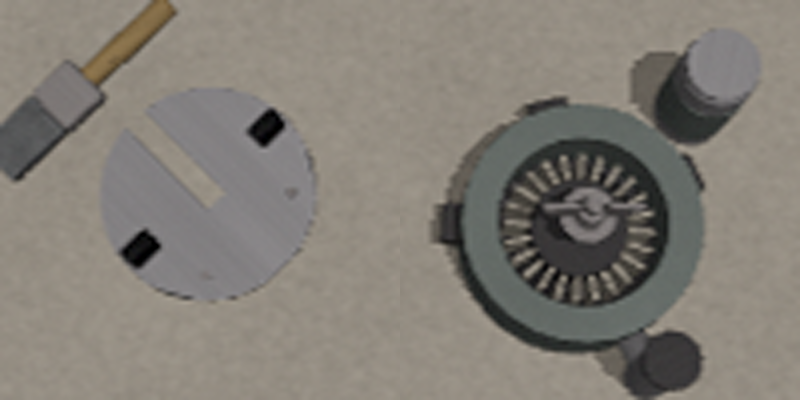

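The zoom shows the cover's grips at zoom pixels (267,127) and (140,248), with the slot mouth at upper left beside the brush. The drum has the can on its upper right and the pipe on its lower right. I'll bring the cover in towards about -75°, held by the grip near (0.506, 0.275), which puts that grip well away from the can. First I'll go above it and look with the wrist camera.

```bash
python3 -m crank '0.6 .3 -.4 0 -.42;0.6 .3 -.4 0 -.42;0.6 .3 -.4 0 -.42;0.6 .3 -.4 0 -.42;0.6 .3 -.4 0 -.42;0.6 .3 -.4 0 -.42;0.6 .3 -.4 0 -.42;0.6 .3 -.4 0 -.42;0.6 .3 -.4 0 -.42;0.6 .3 -.4 0 -.42' 120
cat >> h.py <<'E'
def blobs(X,c,r,z0,z1):
    q=X.reshape(-1,3); q=q[(np.linalg.norm(q[:,:2]-c,axis=1)<r)&(q[:,2]>z0)&(q[:,2]<z1)]
    return q
def circ(q):
    A=np.c_[2*q,np.ones(len(q))];s=np.linalg.lstsq(A,(q**2).sum(1),rcond=None)[0];return s[0],s[1],np.sqrt(s[2]+s[0]**2+s[1]**2)
E
python3 - <<'E'
from h import *
s=monitor.observe();print(s['ee_pos'],s['orientation'][:,1])
im,d,c,W=snap('wrist');P=cloud(d,c,W);np.savez('w1',im=im,P=P);cv2.imwrite('pics/w1.png',im[...,::-1]);print(W[:3,3],c['fx'],(d>0).mean())
for z0,z1 in((.034,.055),(.006,.016)):
    q=blobs(P,np.array([.551,.2295]),.1,z0,z1);print(len(q))
    if len(q)>50:
        print(np.median(q,0))
        if z0>.03:
            _,l,k=cv2.kmeans(q[:,:2].astype(np.float32),2,None,(3,50,1e-5),5,0);print(k)
            for i in 0,1: print(cv2.minAreaRect(q[l[:,0]==i][:,:2].astype(np.float32)*1000),np.median(q[l[:,0]==i][:,2]))
E
```

```text
clock: 0.93
ee_pos: [0.5068, 0.2712, 0.2312]
orientation: [[-0.704, 0.71, -0.0], [0.71, 0.704, -0.0], [0.0, -0.0, -1.0]]
wrist_force: [0.8, 1.0, 0.7]
finger_gap: 0.602
finger_force: 0.0
[0.50677417 0.27120213 0.23116153] [ 7.10394883e-01  7.03803258e-01 -2.88533101e-04]
[0.46025714 0.31930172 0.37278401] 300.7339236973018 0.99604296875
514
[0.51383944 0.27168011 0.0414945 ]
[[0.505483   0.2802662 ]
 [0.5950183  0.18750282]]
((506.2668151855469, 280.0399475097656), (13.426776885986328, 25.620803833007812), 44.739925384521484) 0.04157638140240988
((595.8623046875, 186.29766845703125), (13.729630470275879, 25.738370895385742), 44.30052185058594) 0.041329513418067454
10779
[0.54366228 0.23131034 0.00988952]
```

View pics/w1.png

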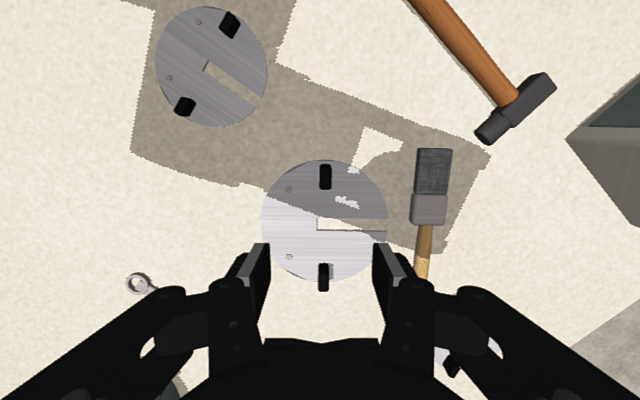

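The wrist view shows the large cover centred at (325,220) with its slot to the right. The near grip at (323,277) sits midway between the fingers. The two grips measure 13.5 x 25.7 mm and 129.6 mm apart, which matches the text. I'll go down and grasp.

```bash
python3 -m crank '0.6 0 .1 -.45 0;0.6 0 0 -.5 0;0.6 0 0 -.5 0;0.6 0 0 -.5 0;0.6 0 0 -.4 0;0.6 0 0 -.3 0;0.6 0 0 -.06 0;0 0 0 0 0;0 0 0 0 0;0 0 0 0 0' 120; python3 -m crank '0 0 0 0 0;0 0 0 0 0;0 0 0 0 0'
```

```text
clock: 1.82
ee_pos: [0.507, 0.2815, 0.0162]
orientation: [[-0.705, 0.709, 0.002], [0.709, 0.705, 0.001], [-0.001, 0.002, -1.0]]
wrist_force: [-2.1, -1.2, -0.1]
finger_gap: 0.178
finger_force: 0.8
clock: 2.07
ee_pos: [0.507, 0.2815, 0.0164]
orientation: [[-0.705, 0.709, 0.002], [0.709, 0.705, 0.001], [-0.001, 0.002, -1.0]]
wrist_force: [-2.5, -1.2, 9.9]
finger_gap: 0.143
finger_force: 117.3
```

```bash
python3 -m crank '0 0 0 .2 0;0 0 0 .3 0;0 0 0 .35 0;0 0 0 .3 0;0 0 0 .2 0;0 0 0 0 0;0 0 0 0 0;0 0 0 0 0'
cat >> h.py <<'E'
def plane(q):
    for _ in range(4):
        c=q.mean(0);n=np.linalg.svd(q-c,full_matrices=False)[2][2];n*=np.sign(n[2]);e=(q-c)@n;q=q[abs(e)<max(.0015,1.5*e.std())]
    return c,n,len(q)
E
python3 - <<'E'
from h import *
s=monitor.observe();z=s['ee_pos'];R=s['orientation'];print(z,s['finger_gap'],s['wrist_force'],s['torque'])
for n in('wrist','top'):
    im,d,c,W=snap(n);P=cloud(d,c,W);np.savez('l_'+n,im=im,P=P)
    ctr=z[:2]-R[:2,0]*(.065); 
    print(n,ctr)
    q=blobs(P,ctr,.078,z[2]-.04,z[2]+.008); print(plane(q))
E
```

```text
clock: 2.73
ee_pos: [0.5056, 0.2808, 0.122]
orientation: [[-0.705, 0.709, -0.001], [0.709, 0.705, -0.0], [0.0, -0.001, -1.0]]
wrist_force: [0.3, 0.4, -5.2]
finger_gap: 0.14
finger_force: 117.5
[0.50557806 0.28081217 0.12198416] 0.1403153831819874 [ 0.28938959  0.42992164 -5.20822763] [0.21456918 0.21886696 0.0249411 ]
wrist [0.55140211 0.23471276]
(array([0.51604465, 0.26893056, 0.11531001]), array([ 0.0053617 , -0.00509269,  0.99997266]), 6580)
top [0.55140211 0.23471276]
(array([0.55244382, 0.21631398, 0.11529766]), array([ 0.0022847 , -0.00222746,  0.99999491]), 846)
```

The lifted cover is level, tilted under 0.01 rad. I'll carry it to the staging place, turning by -120°.

```bash
python3 -m crank '0 .03 -.15 0 -.4;0 .03 -.175 0 -.8;0 .03 -.175 0 -1;0 .03 -.175 0 -1;0 .03 -.175 0 -1;0 .03 -.175 0 -1;0 .03 -.175 0 -1;0 .03 -.175 0 -1;0 .03 -.175 0 -1;0 .03 -.175 0 -1' && python3 -m crank '0 .03 -.175 0 -1;0 .03 -.175 0 -1;0 .03 -.175 0 -1;0 .03 -.175 0 -1;0 .03 -.175 0 -1;0 .03 -.175 0 -1;0 .03 -.175 0 -1;0 .03 -.175 0 -1;0 .03 -.175 0 -1;0 .03 -.175 0 -1' && python3 -m crank '0 .03 -.175 0 -1;0 .03 -.175 0 -1;0 .03 -.175 0 -1;0 .03 -.175 0 -1;0 0 0 0 -.8;0 0 0 0 0;0 0 0 0 0;0 0 0 0 0' 
python3 - <<'E'
from h import *
s=monitor.observe();z=s['ee_pos'];R=s['orientation'];print(z)
for n in('wrist','top','scene'):
    im,d,c,W=snap(n);P=cloud(d,c,W);np.savez('s_'+n,im=im,P=P);cv2.imwrite(f'pics/s_{n}.png',im[...,::-1])
    ctr=z[:2]-R[:2,0]*.0654
    q=blobs(P,ctr,.09,z[2]-.02,z[2]+.0)
    print(n,'plate',ctr,plane(q))
    q=blobs(P,np.array([.533,-.197]),.1,.07,.08); print(' rim',len(q),np.median(q,0))
im=np.load('s_wrist.npz')['im'];t=cv2.resize(np.load('s_top.npz')['im'][140:260,310:430],(400,400),interpolation=cv2.INTER_CUBIC)
cv2.imwrite('pics/s.png',np.vstack([cv2.resize(im,(560,350)),np.pad(cv2.resize(t,(250,250)),((0,0),(0,310),(0,0)))])[...,::-1])
E
```

```text
clock: 3.67
ee_pos: [0.5297, 0.1417, 0.1216]
orientation: [[0.026, 1.0, -0.001], [1.0, -0.026, -0.0], [-0.0, -0.001, -1.0]]
wrist_force: [0.2, -0.2, -5.4]
finger_gap: 0.142
finger_force: 117.2
clock: 4.5
ee_pos: [0.5536, 0.0018, 0.1216]
orientation: [[0.783, 0.623, -0.001], [0.623, -0.783, -0.0], [-0.001, -0.001, -1.0]]
wrist_force: [0.2, 0.1, -4.5]
finger_gap: 0.134
finger_force: 117.2
clock: 5.17
ee_pos: [0.5633, -0.0529, 0.122]
orientation: [[0.966, 0.258, -0.001], [0.258, -0.966, 0.0], [-0.001, -0.0, -1.0]]
wrist_force: [-0.0, 0.8, -6.0]
finger_gap: 0.139
finger_force: 117.5
[ 0.56325171 -0.05288218  0.12198886]
wrist plate [ 0.50006899 -0.06976712] (array([ 0.55185526, -0.05346837,  0.11531602]), array([-0.00522537, -0.00430928,  0.99997706]), 8311)
 rim 12340 [ 0.5919779  -0.20446155  0.073608  ]h.py:20: RuntimeWarning: Mean of empty slice.
  c=q.mean(0);n=np.linalg.svd(q-c,full_matrices=False)[2][2];n*=np.sign(n[2]);e=(q-c)@n;q=q[abs(e)<max(.0015,1.5*e.std())]
  ret = um.true_divide(
Traceback (most recent call last):
  File "h.py", line 20, in plane
    c=q.mean(0);n=np.linalg.svd(q-c,full_matrices=False)[2][2];n*=np.sign(n[2]);e=(q-c)@n;q=q[abs(e)<max(.0015,1.5*e.std())]
                  ~~~~~~~~~~~~~~~~~~~~~~~~~~~~~~~~~~~~~~~~~^^^
IndexError: index 2 is out of bounds for axis 0 with size 0
```

```bash
python3 - <<'E'
from h import *
s=monitor.observe();z=s['ee_pos'];R=s['orientation']
n='scene';im,d,c,W=snap(n);Q=cloud(d,c,W);np.savez('s_scene',im=im,P=Q)
w=np.load('s_wrist.npz');P=w['P'];im=w['im']
cv2.imwrite('pics/s.png',im[...,::-1])
def tryc(nm,X,c,r,z0,z1,R0):
    q=blobs(X,c,r,z0,z1)[:,:2]
    if len(q)<20: print(nm,len(q));return
    # RANSAC on hull-boundary: outer edge pts per angle
    c=np.array(c)
    for _ in range(6):
        a=np.degrees(np.arctan2(*(q-c).T[::-1]))//3;rr=np.linalg.norm(q-c,axis=1)
        e=np.array([q[a==k][rr[a==k].argmax()] for k in np.unique(a)]);ee=e
        er=np.linalg.norm(e-c,axis=1);e=e[abs(er-R0)<.006]
        if len(e)<8:break
        from scipy.optimize import least_squares
        c=least_squares(lambda p:np.linalg.norm(e-p,axis=1)-R0,c,loss='soft_l1',f_scale=.001).x
    print(nm,'c',c.round(4),len(e),'of',len(ee),'free',np.round(circ(e),4) if len(e)>5 else '')
for nm,X in(('wrist',P),('scene',Q),('top0',np.load('top.npz')['P']),('scene0',np.load('scene.npz')['P'])):
    tryc(nm+' drum',X,(.533,-.197),.1,.069,.08,.088)
    if '0' not in nm: tryc(nm+' cover',X,tuple(z[:2]-R[:2,0]*.0654),.095,.108,.12,.082)
    q=blobs(X,np.array([.533,-.197]),.05,.104,.15);print(' wing',cv2.minAreaRect(q[:,:2].astype(np.float32)*1000),len(q),np.percentile(q[:,2],[2,98]))
g=blobs(P,z[:2]-R[:2,0]*.13,.03,.138,.16);print('grip2',len(g),cv2.minAreaRect(g[:,:2].astype(np.float32)*1000) if len(g)else'')
E
```

```text
wrist drum c [ 0.5365 -0.1943] 59 of 83 free [ 0.5364 -0.1943  0.0881]
wrist cover c [ 0.5001 -0.0682] 42 of 52 free [ 0.503  -0.0672  0.0795]
 wing ((541.9359130859375, -207.55906677246094), (47.69446563720703, 10.3185453414917), 83.48200225830078) 1350 [0.10449783 0.13048387]
scene drum c [ 0.5365 -0.1987] 100 of 108 free [ 0.5363 -0.1987  0.0861]
scene cover c [ 0.4999 -0.0714] 88 of 116 free [ 0.5001 -0.0719  0.081 ]
 wing ((539.1422729492188, -189.92617797851562), (16.974584579467773, 85.15099334716797), 2.9477901458740234) 160 [0.10484476 0.1341383 ]
top0 drum c [ 0.5367 -0.1943] 120 of 120 free [ 0.5366 -0.1943  0.0866]
 wing ((536.0003662109375, -194.33383178710938), (29.115478515625, 66.201904296875), 19.648324966430664) 112 [0.10463048 0.13707955]
scene0 drum c [ 0.5366 -0.1986] 99 of 106 free [ 0.5365 -0.1989  0.0865]
 wing ((538.8429565429688, -197.93014526367188), (69.72484588623047, 17.414779663085938), 83.12384796142578) 158 [0.1049988  0.13258257]
grip2 0
```

```bash
ls pics
```

```text
s.png
s_top.png
s_wrist.png
scene0.png
top0.png
w1.png
zoom.png
```

View pics/s.png

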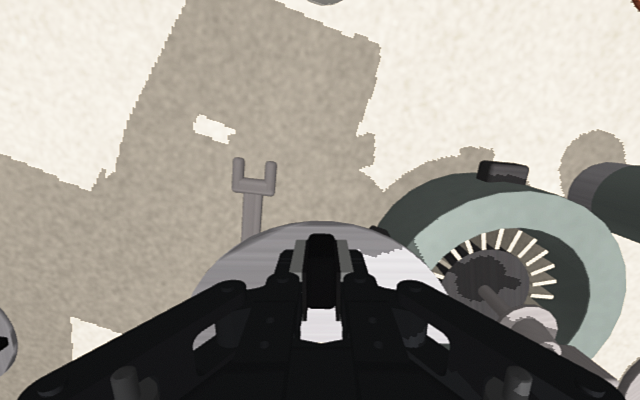

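The wrist and scene views agree that the drum lies (+36.5, -126.5) mm from the cover's centre. That leaves a 2.5 mm lateral error. I'll lower 25 mm, shift sideways, then advance along the slot.

```bash
python3 -m crank '0 .03 .01 -.1 0;0 0 0 -.15 0;0 0 0 -.06 0;0 0 0 0 0;0 .048 -.181 0 0;0 .048 -.181 0 0;0 .048 -.181 0 0;0 0 0 0 0;0 0 0 0 0' && python3 - <<'E'
from h import *
from scipy.optimize import least_squares
s=monitor.observe();z=s['ee_pos'];R=s['orientation'];print(z, z[:2]-R[:2,0]*.0654,s['wrist_force'])
im,d,c,W=snap('scene');P=cloud(d,c,W)
for C,z0,z1,R0 in(((.5366,-.1987),.069,.08,.088),(tuple(z[:2]-R[:2,0]*.0654),.086,.096,.082)):
    q=blobs(P,np.array(C),.095,z0,z1)[:,:2];c0=np.array(C)
    for _ in range(6):
        a=np.degrees(np.arctan2(*(q-c0).T[::-1]))//3;rr=np.linalg.norm(q-c0,axis=1)
        e=np.array([q[a==k][rr[a==k].argmax()] for k in np.unique(a)]);er=np.linalg.norm(e-c0,axis=1);e=e[abs(er-R0)<.006]
        c0=least_squares(lambda p:np.linalg.norm(e-p,axis=1)-R0,c0,loss='soft_l1',f_scale=.001).x
    print(c0,len(e))
cv2.imwrite('pics/a.png',cv2.resize(im[180:300,200:360],(800,600),interpolation=cv2.INTER_CUBIC)[...,::-1])
E
```

```text
clock: 6.07
ee_pos: [0.5782, -0.0973, 0.098]
orientation: [[0.967, 0.254, 0.001], [0.254, -0.967, -0.0], [0.001, 0.0, -1.0]]
wrist_force: [-0.7, 0.4, -4.9]
finger_gap: 0.141
finger_force: 117.6
[ 0.57815036 -0.097284    0.09797383] [ 0.51489742 -0.11390396] [-0.70021718  0.3975543  -4.88703433]
[ 0.53683515 -0.19777562] 76
[ 0.51418266 -0.11579351] 80
```

View pics/a.png

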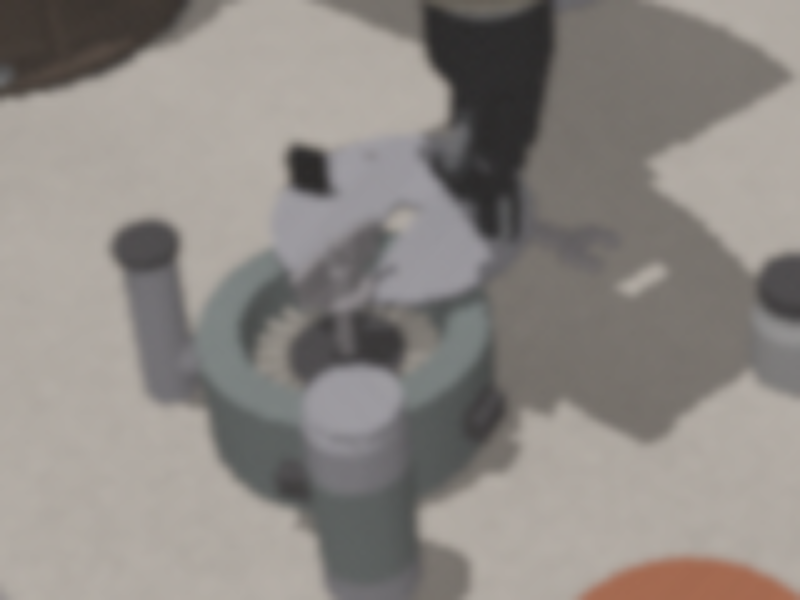

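The slot is lined up with the stud at about (350,320), and the cover is above the rim at (390,230) in the crop. 86 mm remains along the slot.

```bash
python3 -m crank '0 .046 -.173 0 0;0 .046 -.173 0 0;0 .046 -.173 0 0;0 0 0 0 0' && python3 -m crank '0 .046 -.173 0 0;0 .046 -.173 0 0;0 .046 -.173 0 0;0 0 0 0 0;0 0 0 0 0;0 0 0 0 0' && python3 - <<'E'
from h import *
from scipy.optimize import least_squares
s=monitor.observe();z=s['ee_pos'];R=s['orientation'];print(z, z[:2]-R[:2,0]*.0654,s['wrist_force'],s['torque'])
im,d,c,W=snap('scene');P=cloud(d,c,W)
for C,z0,z1,R0 in(((.5366,-.1987),.069,.08,.088),(tuple(z[:2]-R[:2,0]*.0654),.086,.097,.082)):
    q=blobs(P,np.array(C),.095,z0,z1)[:,:2];c0=np.array(C)
    for _ in range(6):
        a=np.degrees(np.arctan2(*(q-c0).T[::-1]))//3;rr=np.linalg.norm(q-c0,axis=1)
        e=np.array([q[a==k][rr[a==k].argmax()] for k in np.unique(a)]);er=np.linalg.norm(e-c0,axis=1);e=e[abs(er-R0)<.006]
        c0=least_squares(lambda p:np.linalg.norm(e-p,axis=1)-R0,c0,loss='soft_l1',f_scale=.001).x
    print(c0,len(e))
cv2.imwrite('pics/b.png',cv2.resize(im[180:300,200:360],(800,600),interpolation=cv2.INTER_CUBIC)[...,::-1])
E
```

```text
clock: 6.45
ee_pos: [0.59, -0.1402, 0.098]
orientation: [[0.967, 0.255, 0.002], [0.255, -0.967, -0.001], [0.001, 0.001, -1.0]]
wrist_force: [-0.6, -0.5, -3.7]
finger_gap: 0.143
finger_force: 117.6
clock: 6.95
ee_pos: [0.5995, -0.179, 0.0975]
orientation: [[0.967, 0.255, -0.0], [0.255, -0.967, 0.0], [-0.0, -0.0, -1.0]]
wrist_force: [0.1, 0.3, -5.0]
finger_gap: 0.142
finger_force: 117.6
[ 0.59951675 -0.17902195  0.09753152] [ 0.53628546 -0.19572412] [ 0.11345929  0.27246232 -4.95644536] [ 0.10489517 -0.3206146   0.03530937]
[ 0.53517859 -0.19733751] 54
[ 0.53562513 -0.19694355] 78
```

View pics/b.png

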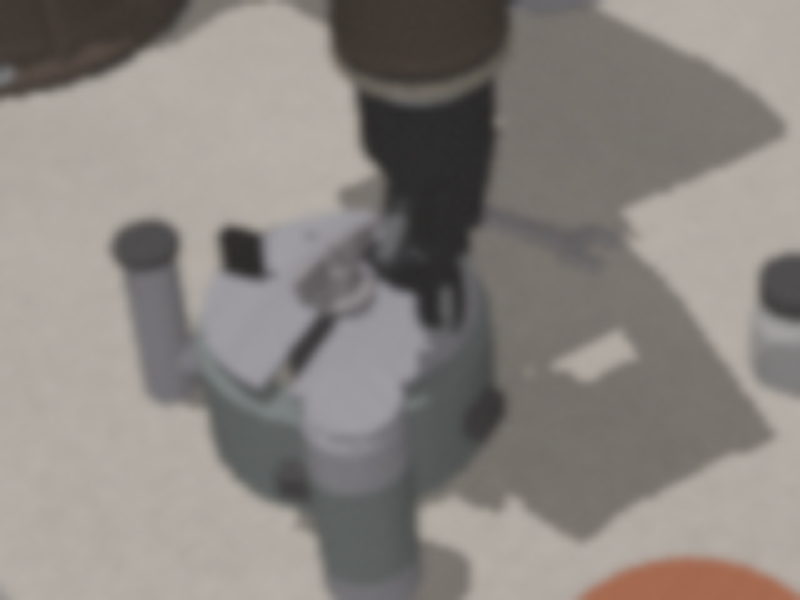

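The cover surrounds the stud under the nut, at about (340,285) in the crop. It's within 2 mm of centred, so I'll nudge it and lower.

```bash
python3 -m crank '0 .01 -.016 0 0;0 0 0 -.05 0;0 0 0 -.04 0;0 0 0 0 0;0 0 0 -.02 0;0 0 0 0 0' && python3 -m crank '0 0 0 -.015 0;0 0 0 0 0;0 0 0 -.013 0;0 0 0 0 0'
```

```text
clock: 7.5
ee_pos: [0.6003, -0.1797, 0.0885]
orientation: [[0.967, 0.256, -0.0], [0.256, -0.967, 0.0], [-0.0, -0.0, -1.0]]
wrist_force: [0.1, -0.4, -5.1]
finger_gap: 0.14
finger_force: 117.6
clock: 7.83
ee_pos: [0.6006, -0.1799, 0.0867]
orientation: [[0.967, 0.256, 0.0], [0.256, -0.967, -0.0], [0.0, 0.0, -1.0]]
wrist_force: [0.5, 0.9, -3.6]
finger_gap: 0.139
finger_force: 118.1
```

```bash
python3 -m crank '0 0 0 -.012 0;0 0 0 0 0;0 0 0 0 0'; python3 -m crank '0 0 0 -.012 0;0 0 0 0 0;0 0 0 0 0'
```

```text
clock: 8.08
ee_pos: [0.6007, -0.18, 0.0865]
orientation: [[0.967, 0.256, 0.001], [0.256, -0.967, -0.0], [0.001, 0.0, -1.0]]
wrist_force: [-2.6, 2.8, 7.5]
finger_gap: 0.137
finger_force: 119.7
clock: 8.33
ee_pos: [0.6007, -0.18, 0.0865]
orientation: [[0.967, 0.256, 0.001], [0.256, -0.967, -0.0], [0.001, 0.001, -1.0]]
wrist_force: [-7.5, 3.6, 24.0]
finger_gap: 0.137
finger_force: 122.1
```

It's on the rim at the expected height. I'll release, rise and look.

```bash
python3 -m crank '.4 0 0 .01 0;.4 0 0 0 0;.4 0 0 0 0;.4 0 0 0 0;.4 0 0 .1 0;.4 0 0 .4 0;.4 0 0 .5 0;.4 0 0 .5 0;.4 0 0 .4 0;.4 0 0 0 0' && python3 -m crank '.5 0 0 0 0;.5 0 0 0 0' && python3 - <<'E'
from h import *
s=monitor.observe();z=s['ee_pos'];print(z)
for n in('wrist','scene'):
    im,d,c,W=snap(n);P=cloud(d,c,W);np.savez('p_'+n,im=im,P=P)
    q=blobs(P,np.array([.5366,-.197]),.078,.074,.086);print(n,plane(q))
    g=blobs(P,np.array([.5366,-.197]),.09,.108,.12);g=g[np.linalg.norm(g[:,:2]-[.5366,-.197],axis=1)>.048]
    if len(g)>20:
        _,l,k=cv2.kmeans(g[:,:2].astype(np.float32),2,None,(3,50,1e-5),5,0);print(k,k.mean(0),np.median(g[:,2]))
    q=blobs(P,np.array([.5366,-.197]),.04,.12,.16);r=cv2.minAreaRect(q[:,:2].astype(np.float32)*1000);print('wing',r,cv2.fitLine(q[:,:2].astype(np.float32),cv2.DIST_L2,0,.01,.01).ravel(),np.percentile(q[:,2],[50,98]))
    if n=='wrist': cv2.imwrite('pics/p.png',im[...,::-1])
E
```

```text
clock: 9.17
ee_pos: [0.6035, -0.181, 0.2451]
orientation: [[0.967, 0.256, 0.009], [0.256, -0.967, -0.003], [0.008, 0.006, -1.0]]
wrist_force: [1.9, -0.8, 0.5]
finger_gap: 0.401
finger_force: 0.0
clock: 9.33
ee_pos: [0.6001, -0.1798, 0.2375]
orientation: [[0.967, 0.256, -0.0], [0.256, -0.967, 0.0], [-0.0, -0.0, -1.0]]
wrist_force: [-0.1, 0.2, -0.9]
finger_gap: 0.499
finger_force: 0.0
[ 0.60014117 -0.17981162  0.23750656]
wrist (array([ 0.54685177, -0.19241575,  0.07986492]), array([-4.32852909e-04, -1.59539718e-03,  9.99998634e-01]), 9503)
[[ 0.475869   -0.21044701]
 [ 0.601087   -0.1791218 ]] [ 0.538478  -0.1947844] 0.11149797417000196
wing ((536.9610595703125, -194.36180114746094), (70.613525390625, 10.011455535888672), 85.10796356201172) [ 0.02610001  0.99965936  0.5384127  -0.19419256] [0.13041245 0.13470678]
scene (array([ 0.53517104, -0.19926908,  0.07924764]), array([-3.35699385e-03, -1.31120146e-04,  9.99994357e-01]), 617)
[[ 0.5996689  -0.18340798]
 [ 0.47503546 -0.21384017]] [ 0.5373522  -0.19862407] 0.11043171282395764
wing ((536.9154052734375, -198.19068908691406), (9.813960075378418, 70.24693298339844), 2.841141939163208) [ 0.02654856  0.9996475   0.53712535 -0.20038633] [0.12779614 0.13435392]
```

View pics/p.png

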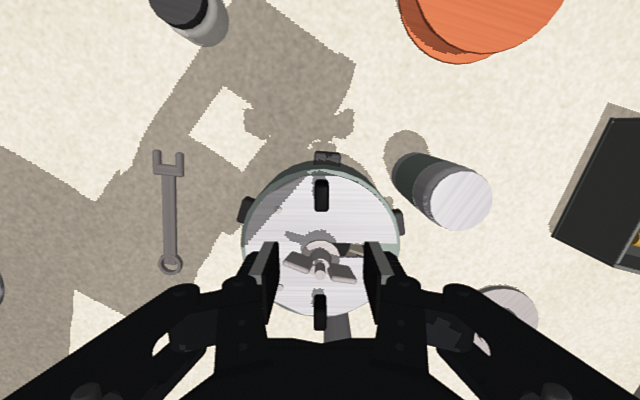

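The wrist view shows the cover seated flat and centred, grips at (321,195) and (320,312), with the nut at (320,265) and its wings lying across the image. The tool now goes over the stud and winds up to yaw +135°, about 48° counter-clockwise of a wing, to push the wings round with the fingers half open.

```bash
python3 -m crank '.5 -.079 -.02 0 1;.5 -.079 -.02 0 1;.5 -.079 -.02 0 1;.5 -.079 -.02 0 1;.5 -.079 -.02 0 1;.5 -.079 -.02 0 1;.5 -.079 -.02 0 1;.5 -.079 -.02 0 1;.5 -.079 -.02 0 1;.5 -.079 -.02 0 1' >/dev/null&& python3 -m crank '.5 0 0 0 1;.5 0 0 0 1;.5 0 0 0 1;.5 0 0 0 1;.5 0 0 0 1;.5 0 0 0 1;.5 0 0 0 1;.5 0 0 0 1;.5 0 0 0 1;.5 0 0 0 1' >/dev/null&& python3 -m crank '.5 0 0 0 1;.5 0 0 0 1;.5 0 0 0 1;.5 0 0 0 1;.5 0 0 0 1;.5 0 0 0 1;.5 0 0 0 1;.5 0 0 0 1;.5 0 0 0 1;.5 0 0 0 1' >/dev/null&& python3 -m crank '.5 0 0 0 1;.5 0 0 0 1;.5 0 0 0 1;.5 0 0 0 1;.5 0 0 0 1;.5 0 0 0 1;.5 0 0 0 1;.5 0 0 0 1;.5 0 0 0 1;.5 0 0 0 1' >/dev/null&& python3 -m crank '.5 0 0 0 1;.5 0 0 0 1;.5 0 0 0 0;.5 0 0 0 0'; python3 -c "
from h import *
s=monitor.observe();print(s['joints'],np.degrees(np.arctan2(*s['orientation'][[1,0],1])))"
```

```text
clock: 13.1
ee_pos: [0.5368, -0.1957, 0.2365]
orientation: [[-0.711, -0.703, -0.002], [-0.703, 0.711, 0.001], [0.001, 0.002, -1.0]]
wrist_force: [-0.3, 0.2, -0.0]
finger_gap: 0.5
finger_force: 0.0
[-2.30746231e+01  2.09755109e+01  1.01563995e+02  1.01019601e-03
  5.75697012e+01 -1.57748231e+02] 134.67302971322397
```

```bash
python3 -m crank '.5 0 0 -.45 0;.5 0 0 -.45 0;.5 0 0 -.4 0;.5 0 0 -.25 0;.5 0 0 -.156 0;.5 0 0 0 0;.5 0 0 0 0' && python3 -m crank '.5 0 0 0 -1;.5 0 0 0 -1;.5 0 0 0 -1;.5 0 0 0 -1;.5 0 0 0 -1;.5 0 0 0 -1;.5 0 0 0 -1;.5 0 0 0 -1;.5 0 0 0 -1;.5 0 0 0 -1'
```

```text
clock: 13.68
ee_pos: [0.5368, -0.1957, 0.1004]
orientation: [[-0.711, -0.704, -0.002], [-0.704, 0.711, 0.001], [0.001, 0.002, -1.0]]
wrist_force: [-0.1, -0.2, 1.0]
finger_gap: 0.497
finger_force: 0.0
clock: 14.52
ee_pos: [0.5374, -0.196, 0.1023]
orientation: [[-0.995, 0.096, 0.001], [0.096, 0.995, -0.0], [-0.001, -0.0, -1.0]]
wrist_force: [-2.4, 0.3, -0.7]
finger_gap: 0.503
finger_force: 1.0
```

```bash
python3 -m crank '.5 0 0 0 -1;.5 0 0 0 -1;.5 0 0 0 -1;.5 0 0 0 -1;.5 0 0 0 -1;.5 0 0 0 -1;.5 0 0 0 -1;.5 0 0 0 -1;.5 0 0 0 -1;.5 0 0 0 -1'&& python3 -m crank '.5 0 0 0 -1;.5 0 0 0 -1;.5 0 0 0 -1;.5 0 0 0 -1;.5 0 0 0 -1;.5 0 0 0 -1;.5 0 0 0 -1;.5 0 0 0 -1;.5 0 0 0 -1;.5 0 0 0 -1'&& python3 -m crank '.5 0 0 0 -1;.5 0 0 0 -1;.5 0 0 0 -1;.5 0 0 0 -1;.5 0 0 0 -1;.5 0 0 0 -1;.5 0 0 0 -1;.5 0 0 0 -1;.5 0 0 0 -1;.5 0 0 0 -1'&& python3 -m crank '.5 0 0 0 -1;.5 0 0 0 -1;.5 0 0 0 -1;.5 0 0 0 -1;.5 0 0 0 -1;.5 0 0 0 -1;.5 0 0 0 -1;.5 0 0 0 -1;.5 0 0 0 -1;.5 0 0 0 -1'&& python3 -m crank '.5 0 0 0 -1;.5 0 0 0 -1;.5 0 0 0 -1;.5 0 0 0 -1;.5 0 0 0 -1;.5 0 0 0 -1;.5 0 0 0 -1;.5 0 0 0 -1;.5 0 0 0 -1;.5 0 0 0 -1'&& python3 -m crank '.5 0 0 0 -1;.5 0 0 0 -1;.5 0 0 0 -1;.5 0 0 0 0;.5 0 0 0 0'; python3 -c "
from h import *
s=monitor.observe();print(s['joints'],np.degrees(np.arctan2(*s['orientation'][[1,0],1])),s['torque'])"
```

```text
clock: 15.35
ee_pos: [0.5376, -0.1959, 0.1023]
orientation: [[-0.566, 0.824, 0.001], [0.824, 0.566, -0.0], [-0.001, 0.001, -1.0]]
wrist_force: [0.0, 2.0, -1.7]
finger_gap: 0.501
finger_force: 1.0
clock: 16.18
ee_pos: [0.5378, -0.1963, 0.1024]
orientation: [[0.267, 0.964, 0.001], [0.964, -0.267, -0.001], [-0.0, 0.001, -1.0]]
wrist_force: [-1.3, -2.6, -1.5]
finger_gap: 0.503
finger_force: 1.2
clock: 17.02
ee_pos: [0.5375, -0.1962, 0.1024]
orientation: [[0.91, 0.415, 0.001], [0.415, -0.91, -0.001], [0.001, 0.001, -1.0]]
wrist_force: [-2.9, -2.1, -1.9]
finger_gap: 0.496
finger_force: 1.1
clock: 17.85
ee_pos: [0.5374, -0.1959, 0.1023]
orientation: [[0.903, -0.431, 0.001], [-0.431, -0.903, -0.0], [0.001, -0.0, -1.0]]
wrist_force: [-1.7, 2.6, -1.2]
finger_gap: 0.498
finger_force: 1.0
clock: 18.68
ee_pos: [0.5378, -0.1962, 0.1024]
orientation: [[0.25, -0.968, 0.001], [-0.968, -0.25, -0.001], [0.001, -0.001, -1.0]]
wrist_force: [-0.9, -0.7, -2.1]
finger_gap: 0.503
finger_force: 1.2
clock: 19.1
ee_pos: [0.5378, -0.1962, 0.1021]
orientation: [[-0.001, -1.0, 0.001], [-1.0, 0.001, -0.001], [0.001, -0.001, -1.0]]
wrist_force: [-1.3, -0.3, -0.2]
finger_gap: 0.503
finger_force: 0.2
[-2.30731549e+01  3.06364511e+01  1.08422066e+02  2.11663350e-03
  4.08546234e+01  1.56991484e+02] 179.93378431386301 [-0.01486241 -0.0211207   0.0082232 ]
```

```bash
python3 -m crank '.5 0 0 .1 0;.5 0 0 .4 0;.5 0 0 .4 0;.5 0 0 .3 0;.5 0 0 0 0;.5 0 0 0 0' && python3 - <<'E'
from h import *
for n in('wrist','scene'):
    im,d,c,W=snap(n);P=cloud(d,c,W)
    q=blobs(P,np.array([.537,-.196]),.04,.1,.128);r=cv2.minAreaRect(q[:,:2].astype(np.float32)*1000);print(n,len(q),r,np.percentile(q[:,2],[50,98]))
    l=cv2.fitLine(q[:,:2].astype(np.float32),cv2.DIST_L2,0,.01,.01).ravel();print(np.degrees(np.arctan2(l[1],l[0])))
    q=blobs(P,np.array([.537,-.196]),.018,.05,.2);print('z',np.percentile(q[:,2],[1,5,50,98]))
E
```

```text
clock: 19.6
ee_pos: [0.5384, -0.1963, 0.1994]
orientation: [[-0.001, -1.0, 0.004], [-1.0, 0.001, -0.001], [0.001, -0.004, -1.0]]
wrist_force: [-0.3, 0.3, -0.2]
finger_gap: 0.499
finger_force: 0.0
wrist 1166 ((536.6232299804688, -196.03164672851562), (18.25287628173828, 69.90187072753906), 63.607025146484375) [0.11768281 0.1251672 ]
-35.5724
z [0.05086938 0.08908054 0.10601106 0.13460308]
scene 73 ((536.7963256835938, -199.28591918945312), (17.944326400756836, 68.312255859375), 43.03130340576172) [0.11568539 0.12751492]
-34.640247
z [0.06504797 0.07267015 0.09583905 0.13288656]
```

The nut turned about 300° and sits roughly 10 mm lower, with about 7 mm to go. I'll wind back 195° and push again.

```bash
R='.5 0 0 0 1;.5 0 0 0 1'; python3 -m crank '.5 0 0 0 1;.5 0 0 0 1;.5 0 0 0 1;.5 0 0 0 1;.5 0 0 0 1;.5 0 0 0 1;.5 0 0 0 1;.5 0 0 0 1;.5 0 0 0 1;.5 0 0 0 1' >/dev/null&& python3 -m crank '.5 0 0 0 1;.5 0 0 0 1;.5 0 0 0 1;.5 0 0 0 1;.5 0 0 0 1;.5 0 0 0 1;.5 0 0 0 1;.5 0 0 0 1;.5 0 0 0 1;.5 0 0 0 1' >/dev/null&& python3 -m crank '.5 0 0 0 1;.5 0 0 0 1;.5 0 0 0 1;.5 0 0 0 1;.5 0 0 0 1;.5 0 0 0 1;.5 0 0 0 1;.5 0 0 0 1;.5 0 0 0 1;.5 0 0 0 1' >/dev/null&& python3 -m crank '.5 0 0 0 1;.5 0 0 0 1;.5 0 0 0 1;.5 0 0 0 1;.5 0 0 0 1;.5 0 0 0 1;.5 0 0 0 1;.5 0 0 0 1;.5 0 0 0 1;.5 0 0 0 0' && python3 -m crank '.5 0 0 -.4 0;.5 0 0 -.45 0;.5 0 0 -.3 0;.5 0 0 -.15 0;.5 0 0 0 0;.5 0 0 0 0'
```

```text
clock: 23.03
ee_pos: [0.5366, -0.1956, 0.1959]
orientation: [[-0.261, 0.965, -0.002], [0.965, 0.261, 0.001], [0.001, -0.002, -1.0]]
wrist_force: [0.2, -0.2, -0.5]
finger_gap: 0.5
finger_force: 0.0
clock: 23.53
ee_pos: [0.5367, -0.1956, 0.0923]
orientation: [[-0.254, 0.967, -0.002], [0.967, 0.254, 0.001], [0.001, -0.002, -1.0]]
wrist_force: [-0.5, -0.2, -0.0]
finger_gap: 0.499
finger_force: 0.0
```

```bash
python3 -m crank '.5 0 0 0 -1;.5 0 0 0 -1;.5 0 0 0 -1;.5 0 0 0 -1;.5 0 0 0 -1;.5 0 0 0 -1;.5 0 0 0 -1;.5 0 0 0 -1;.5 0 0 0 -1;.5 0 0 0 -1'&& python3 -m crank '.5 0 0 0 -1;.5 0 0 0 -1;.5 0 0 0 -1;.5 0 0 0 -1;.5 0 0 0 -1;.5 0 0 0 -1;.5 0 0 0 -1;.5 0 0 0 -1;.5 0 0 0 -1;.5 0 0 0 -1'&& python3 -m crank '.5 0 0 0 -1;.5 0 0 0 -1;.5 0 0 0 -1;.5 0 0 0 -1;.5 0 0 0 -1;.5 0 0 0 -1;.5 0 0 0 -1;.5 0 0 0 -1;.5 0 0 0 -1;.5 0 0 0 -1'; python3 -c "
from h import *
s=monitor.observe();print(np.degrees(np.arctan2(*s['orientation'][[1,0],1])),s['torque'],s['wrist_force'])"
```

```text
clock: 24.37
ee_pos: [0.5377, -0.1963, 0.0944]
orientation: [[0.58, 0.814, 0.001], [0.814, -0.58, -0.001], [0.0, 0.001, -1.0]]
wrist_force: [-2.2, -1.5, -2.7]
finger_gap: 0.498
finger_force: 1.1
clock: 25.2
ee_pos: [0.5374, -0.1961, 0.0943]
orientation: [[0.997, 0.079, 0.001], [0.079, -0.997, -0.0], [0.001, 0.0, -1.0]]
wrist_force: [-2.2, 0.7, -1.5]
finger_gap: 0.5
finger_force: 1.1
clock: 26.03
ee_pos: [0.5375, -0.1959, 0.0943]
orientation: [[0.701, -0.713, 0.001], [-0.713, -0.701, -0.0], [0.001, -0.0, -1.0]]
wrist_force: [-1.5, 1.2, -1.2]
finger_gap: 0.504
finger_force: 1.0
-135.4879104856806 [0.34890213 0.18469401 0.0588959 ] [-1.47096849  1.24768161 -1.20398875]
```

```bash
python3 -m crank '.5 0 0 0 -1;.5 0 0 0 -1;.5 0 0 0 -1;.5 0 0 0 -1;.5 0 0 0 -1;.5 0 0 0 -1;.5 0 0 0 -1;.5 0 0 0 -1;.5 0 0 0 -1;.5 0 0 0 0' && python3 -m crank '.5 0 0 .1 0;.5 0 0 .4 0;.5 0 0 .4 0;.5 0 0 .3 0;.5 0 0 0 1;.5 0 0 0 1;.5 0 0 0 1;.5 0 0 0 1;.5 0 0 0 1;.5 0 0 0 1'  >/dev/null&& python3 -m crank '.5 0 0 0 1;.5 0 0 0 1;.5 0 0 0 1;.5 0 0 0 1;.5 0 0 0 1;.5 0 0 0 1;.5 0 0 0 1;.5 0 0 0 1;.5 0 0 0 1;.5 0 0 0 1' >/dev/null&& python3 -m crank '.5 0 0 0 1;.5 0 0 0 1;.5 0 0 0 1;.5 0 0 0 1;.5 0 0 0 1;.5 0 0 0 1;.5 0 0 0 1;.5 0 0 0 1;.5 0 0 0 1;.5 0 0 0 1' >/dev/null&& python3 -m crank '.5 0 0 0 1;.5 0 0 0 1;.5 0 0 0 1;.5 0 0 0 1;.5 0 0 0 1;.5 0 0 0 1;.5 0 0 0 1;.5 0 0 0 1;.5 0 0 0 1;.5 0 0 0 1' >/dev/null&& python3 -m crank '.5 0 0 0 1;.5 0 0 0 1;.5 0 0 0 1;.5 0 0 0 0;.5 0 0 0 0' && python3 - <<'E'
from h import *
for n in('wrist','scene'):
    im,d,c,W=snap(n);P=cloud(d,c,W)
    q=blobs(P,np.array([.537,-.196]),.04,.096,.123);r=cv2.minAreaRect(q[:,:2].astype(np.float32)*1000);print(n,len(q),r,np.percentile(q[:,2],[50,98]))
E
```

```text
clock: 26.87
ee_pos: [0.5378, -0.1963, 0.0943]
orientation: [[-0.009, -1.0, 0.001], [-1.0, 0.009, -0.001], [0.001, -0.001, -1.0]]
wrist_force: [-0.3, -1.5, -0.6]
finger_gap: 0.499
finger_force: 0.4
clock: 30.62
ee_pos: [0.5376, -0.196, 0.19]
orientation: [[-0.255, 0.967, 0.001], [0.967, 0.255, -0.0], [-0.001, 0.001, -1.0]]
wrist_force: [0.1, 0.7, 0.6]
finger_gap: 0.498
finger_force: 0.0
wrist 1085 ((536.6410522460938, -194.2617645263672), (18.48041534423828, 69.31922149658203), 43.79561996459961) [0.11296543 0.11938331]
scene 59 ((536.3270874023438, -199.2634735107422), (17.822463989257812, 66.23100280761719), 42.848323822021484) [0.11016767 0.12080829]
```

About 1.5–2 mm (45–60°) is left. This is the last stroke, and I'll watch for the hard stop.

```bash
python3 -m crank '.5 0 0 -.4 0;.5 0 0 -.4 0;.5 0 0 -.3 0;.5 0 0 -.15 0;.5 0 0 0 0' >/dev/null && python3 -m crank '.5 0 0 0 -1;.5 0 0 0 -1;.5 0 0 0 -1;.5 0 0 0 -1;.5 0 0 0 -1;.5 0 0 0 -1' >/dev/null; for i in 1; do python3 -m crank '.5 0 0 0 -1;.5 0 0 0 -1;.5 0 0 0 -1;.5 0 0 0 -1'; done; python3 -c "
from h import *
s=monitor.observe();print(np.degrees(np.arctan2(*s['orientation'][[1,0],1])),s['torque'],s['wrist_force'])"
```

```text
clock: 31.97
ee_pos: [0.5379, -0.1965, 0.0907]
orientation: [[0.58, 0.815, 0.001], [0.815, -0.58, -0.001], [-0.0, 0.002, -1.0]]
wrist_force: [-2.4, -3.0, -1.4]
finger_gap: 0.499
finger_force: 1.6
-35.441000410749176 [-0.43524531  0.34177119  0.07651039] [-2.38751318 -2.96823204 -1.41135448]
```

```bash
python3 -m crank '.5 0 0 0 -1;.5 0 0 0 -1;.5 0 0 0 -1;.5 0 0 0 -1' | grep -A1 -E 'orient|force'; python3 -m crank '.5 0 0 0 -1;.5 0 0 0 -1;.5 0 0 0 -1' | grep -E 'orient|force';  python3 -c "
from h import *
s=monitor.observe();print(np.degrees(np.arctan2(*s['orientation'][[1,0],1])),s['torque'],s['wrist_force'])"
```

```text
orientation: [[0.823, 0.567, 0.0], [0.567, -0.823, -0.001], [-0.0, 0.001, -1.0]]
wrist_force: [-4.9, -4.4, -0.3]
finger_gap: 0.499
finger_force: 2.6
orientation: [[0.942, 0.335, -0.001], [0.335, -0.942, -0.0], [-0.001, 0.0, -1.0]]
wrist_force: [-8.2, -3.4, 1.0]
finger_force: 3.4
-70.43119426070585 [-0.43210312  1.21528556  0.1898982 ] [-8.15373505 -3.43825768  0.99665877]
```

```bash
for k in 1; do python3 -m crank '.5 0 0 0 -1;.5 0 0 0 -1;.5 0 0 0 0' | grep -E 'orient|force'; python3 -m crank '.5 0 0 0 -1;.5 0 0 0 -1;.5 0 0 0 0' | grep -E 'orient|force'; done; python3 - <<'E'
from h import *
s=monitor.observe();print(np.degrees(np.arctan2(*s['orientation'][[1,0],1])),s['torque'],s['wrist_force'],s['joints'][5])
im,d,c,W=snap('scene');P=cloud(d,c,W)
q=blobs(P,np.array([.537,-.196]),.04,.096,.123);print(np.percentile(q[:,2],[50,98]))
E
```

```text
orientation: [[0.986, 0.164, -0.001], [0.164, -0.986, 0.0], [-0.001, -0.0, -1.0]]
wrist_force: [-6.2, -2.3, 0.5]
finger_force: 2.7
orientation: [[1.0, -0.009, -0.002], [-0.009, -1.0, 0.0], [-0.002, -0.0, -1.0]]
wrist_force: [-7.7, 0.1, 0.2]
finger_force: 3.1
-90.53318161939352 [0.10982298 1.18156999 0.17218396] [-7.73712416  0.11053565  0.24212192] 67.47371812789152
[0.1099383  0.12249984]
```

```bash
for k in 1; do python3 -m crank '.5 0 0 0 -1;.5 0 0 0 -1;.5 0 0 0 -1;.5 0 0 0 0' | grep -E 'orient|force'; python3 -m crank '.5 0 0 0 -1;.5 0 0 0 -1;.5 0 0 0 -1;.5 0 0 0 0' | grep -E 'orient|force'; done; python3 - <<'E'
from h import *
s=monitor.observe();print(np.degrees(np.arctan2(*s['orientation'][[1,0],1])),s['torque'],s['wrist_force'],s['finger_gap'])
im,d,c,W=snap('wrist');P=cloud(d,c,W)
q=blobs(P,np.array([.537,-.196]),.04,.1,.123);print(len(q),cv2.minAreaRect(q[:,:2].astype(np.float32)*1000))
cv2.imwrite('pics/n.png',im[...,::-1])
E
```

```text
orientation: [[0.963, -0.268, -0.002], [-0.268, -0.963, 0.0], [-0.002, 0.0, -1.0]]
wrist_force: [-7.3, 1.8, 0.4]
finger_force: 3.1
orientation: [[0.861, -0.508, -0.002], [-0.508, -0.861, 0.0], [-0.002, 0.0, -1.0]]
wrist_force: [-8.2, 2.8, -0.6]
finger_force: 4.0
-120.53141123684651 [0.29959045 1.2366025  0.23437514] [-8.2464339   2.82123677 -0.59599575] 0.5004159886124863
5103 ((538.2886962890625, -194.53744506835938), (69.30427551269531, 31.147430419921875), 49.642372131347656)
```

View pics/n.png

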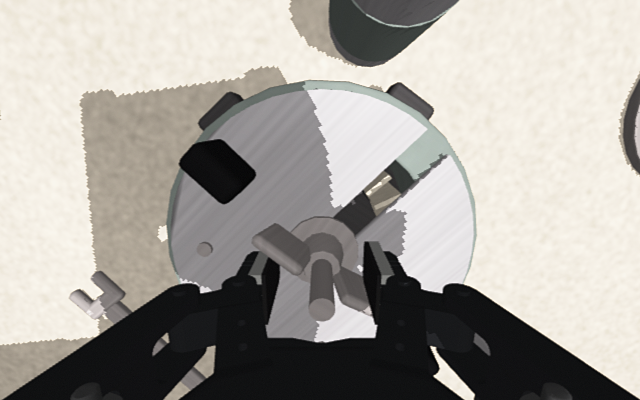

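The nut has turned about 600° in total and the cover stays put, with its slot at upper right (400,175). It's still turning, so I'll continue to the stop.

```bash
for k in 1; do python3 -m crank '.5 0 0 0 -1;.5 0 0 0 -1;.5 0 0 0 -1;.5 0 0 0 0' | grep -E 'orient|force'; python3 -m crank '.5 0 0 0 -1;.5 0 0 0 -1;.5 0 0 0 -1;.5 0 0 0 0' | grep -E 'orient|force';python3 -m crank '.5 0 0 0 -1;.5 0 0 0 -1;.5 0 0 0 -1;.5 0 0 0 -.8;.5 0 0 0 0' | grep -E 'clock|orient|force|gap'; done; python3 - <<'E'
from h import *
s=monitor.observe();print(np.degrees(np.arctan2(*s['orientation'][[1,0],1])),s['torque'],s['wrist_force'],s['finger_gap'])
im,d,c,W=snap('wrist');P=cloud(d,c,W);np.savez('n2',im=im,P=P)
for z0,z1 in((.05,.084),):
    q=blobs(P,np.array([.537,-.196]),.075,.074,.085);print(plane(q))
a=np.load('l_wrist.npz')
q=blobs(P,np.array([.537,-.196]),.034,.06,.14);print(np.percentile(q[:,2],[10,30,50,70,90,98]))
E
```

```text
orientation: [[0.701, -0.714, -0.001], [-0.714, -0.701, 0.0], [-0.001, 0.001, -1.0]]
wrist_force: [-6.7, 0.7, -0.4]
finger_force: 5.0
orientation: [[0.492, -0.871, -0.002], [-0.871, -0.492, 0.0], [-0.001, 0.001, -1.0]]
wrist_force: [-7.7, -0.0, -0.1]
finger_force: 6.0
clock: 34.9
orientation: [[0.183, -0.983, -0.001], [-0.983, -0.183, 0.0], [-0.0, 0.001, -1.0]]
wrist_force: [-7.1, -0.8, -1.5]
finger_gap: 0.502
finger_force: 7.2
-169.46163139583552 [-0.0667559   1.18299061  0.32623864] [-7.09681909 -0.79021745 -1.52508918] 0.5023061661422741
(array([ 0.54119281, -0.21756806,  0.0800725 ]), array([-7.31065053e-04, -1.48686736e-03,  9.99998627e-01]), 30621)
[0.07992621 0.08283472 0.10190103 0.11543482 0.12994278 0.13771163]
```

```bash
python3 - <<'E'
from h import *
f=np.load('n2.npz');cv2.imwrite('pics/n2.png',f['im'][150:350,200:440,::-1]);P=f['P']
q=P.reshape(-1,3);r=np.linalg.norm(q[:,:2]-[.5366,-.1955],axis=1)
for a,b in((.014,.018),(.024,.03),(.03,.04)):
    z=q[(r>a)&(r<b)&(q[:,2]>.06)&(q[:,2]<.1),2];h,e=np.histogram(z,np.arange(.074,.096,.001));print(a,h)
z=q[(r<.036)&(r>.02)&(q[:,2]>.1),2];print(np.histogram(z,np.arange(.1,.13,.002)))
E
```

```text
0.014 [  0   0   0   0   0   0   0  43 366 279  22   0   0   0   0   0   3   6
  12  10  11  12]
0.024 [  2   0   3   2  45 564 703  69   1   0   0   0   0   0   1   6  14   5
  10   9   9  11]
0.03 [   4    1    5    6  110 1509 1741  231    3    0    0    0    0    0
    0    1    0    2    1    2    2    2]
(array([139, 181, 177, 196, 225, 261, 392, 510, 251, 204, 208, 161, 177,
       218]), array([0.1  , 0.102, 0.104, 0.106, 0.108, 0.11 , 0.112, 0.114, 0.116,
       0.118, 0.12 , 0.122, 0.124, 0.126, 0.128]))
```

View pics/n2.png

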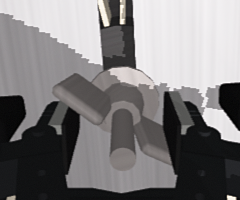

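The washer top reads 3 mm above the plate, so the washer is down on the cover. I'll do one last tightening nudge, then lift and check that it stays.

```bash
python3 -m crank '.5 0 0 0 -1;.5 0 0 0 -1;.5 0 0 0 0;.5 0 0 0 0'; python3 -c "
from h import *
s=monitor.observe();print(np.degrees(np.arctan2(*s['orientation'][[1,0],1])),s['torque'],s['joints'])"
```

```text
clock: 35.28
ee_pos: [0.5364, -0.1959, 0.0903]
orientation: [[0.014, -1.0, -0.002], [-1.0, -0.014, 0.0], [-0.0, 0.002, -1.0]]
wrist_force: [-8.5, -0.7, -1.2]
finger_gap: 0.498
finger_force: 7.8
-179.21504962466307 [-0.06665226  1.28819963  0.37365979] [-2.30851649e+01  3.16164345e+01  1.08879829e+02 -3.86682814e-02
  3.95888579e+01  1.56159711e+02]
```

```bash
python3 -m crank '.5 0 0 .05 .5;.5 0 0 .1 0;.5 0 0 .4 0;.5 0 0 .5 0;.5 0 0 .4 0;.5 0 0 .2 0;.5 0 0 0 0;.5 0 0 0 0' && python3 - <<'E'
from h import *
s=monitor.observe();print(s['torque'],s['wrist_force'])
for n in('wrist','scene'):
    im,d,c,W=snap(n);P=cloud(d,c,W);np.savez('f_'+n,im=im,P=P)
    C=np.array([.5366,-.1955])
    q=blobs(P,C,.078,.074,.0815);print(n,plane(q))
    g=blobs(P,C,.09,.105,.118);g=g[np.linalg.norm(g[:,:2]-C,axis=1)>.048]
    if len(g)>20:
        _,l,k=cv2.kmeans(g[:,:2].astype(np.float32),2,None,(3,50,1e-5),5,0);v=k[0]-k[1];print(k,k.mean(0),np.degrees(np.arctan2(v[1],v[0]))%180,np.linalg.norm(v))
    q=blobs(P,C,.038,.1,.123);print('wing',cv2.minAreaRect(q[:,:2].astype(np.float32)*1000),np.percentile(q[:,2],[50,98]))
    q=P.reshape(-1,3);r=np.linalg.norm(q[:,:2]-C,axis=1)
    for a,b in((.014,.018),(.024,.04)):
        z=q[(r>a)&(r<b)&(q[:,2]>.074)&(q[:,2]<.09),2];print(np.median(z))
E
```

```text
clock: 35.95
ee_pos: [0.5384, -0.1963, 0.2238]
orientation: [[0.057, -0.998, 0.004], [-0.998, -0.057, -0.002], [0.002, -0.004, -1.0]]
wrist_force: [-0.6, 0.6, -0.1]
finger_gap: 0.499
finger_force: 0.0
[ 0.03315549 -0.00244059  0.01850145] [-0.55513677  0.63718278 -0.05931175]
wrist (array([ 0.53663891, -0.19833171,  0.08008802]), array([-4.60261636e-04, -1.45719094e-03,  9.99998832e-01]), 14996)
[[ 0.47534093 -0.2121391 ]
 [ 0.59957415 -0.1808726 ]] [ 0.5374575  -0.19650584] 14.126587 0.12810732
wing ((537.13623046875, -195.2374725341797), (17.441970825195312, 69.35791778564453), 18.164888381958008) [0.11436031 0.11889275]
0.08301807943699105
0.08014302691154579
scene (array([ 0.53500359, -0.1950975 ,  0.07907736]), array([0.00250712, 0.00309139, 0.99999208]), 605)
[[ 0.6008106  -0.18407014]
 [ 0.47509396 -0.21631491]] [ 0.5379523  -0.20019253] 14.385559 0.12978595
wing ((536.5540771484375, -198.0709686279297), (10.090378761291504, 69.76799011230469), 3.943650484085083) [0.11064184 0.12190389]
0.08237330268639464
0.07912125848848695
```

```bash
cat >> h.py <<'E'
def wing(P,C):
    q=blobs(P,C,.037,.107,.1225);q=q[np.linalg.norm(q[:,:2]-C,axis=1)>.016];a=np.arctan2(*(q[:,:2]-C).T[::-1])
    h=np.histogram(np.degrees(a),np.arange(-180,181,15))[0]
    return np.degrees(np.angle(np.exp(2j*a).mean()))/2,len(q),h
E
python3 - <<'E'
from h import *
for n,C in(('f_wrist',[.537,-.1955]),('f_scene',[.5366,-.1985])):print(n,wing(np.load(n+'.npz')['P'],np.array(C)))
im,d,c,W=snap('wrist');P=cloud(d,c,W);print(wing(P,np.array([.537,-.1955])),monitor.observe()['clock'])
E
```

```text
f_wrist (np.float64(-82.26432926687154), 287, array([  0,   0,   0,   0,   0,   0, 156,   6,   0,   0,   0,   0,   0,
         0,   0,   0,   0,   3, 118,   4,   0,   0,   0,   0]))
f_scene (np.float64(-82.57636495293806), 33, array([ 0,  0,  0,  0,  0,  1, 16,  2,  0,  0,  0,  0,  0,  0,  0,  0,  0,
        0, 14,  0,  0,  0,  0,  0]))
(np.float64(-82.31897626786592), 296, array([  0,   0,   0,   0,   0,   3, 159,   6,   0,   0,   0,   0,   0,
         0,   0,   0,   0,   1, 121,   6,   0,   0,   0,   0])) 36.1
```

The wings rest still at -82°, 50° past the last stroke, which matches the predicted stop. The washer is flat on the plate (3 mm step), and the cover is flat, centred and unturned. The robot is clear at z = 0.22, so I'll hand in.

```bash
python3 -m crank '.5 0 0 .3 0;.5 0 0 .2 0;.5 0 0 0 0;.5 0 0 0 0' | head -2; python3 -c "
from h import *
im,d,c,W=snap('wrist');print(wing(cloud(d,c,W),np.array([.537,-.1955]))[0]);print(close_job())"
```

```text
clock: 36.43
ee_pos: [0.5374, -0.1959, 0.2609]
-82.29235845809258
the job is handed in; nothing more can be done
None
```

I handed in the job at about 36 s of the 64 s allowed: the cover is seated flat and centred on the drum, the wing nut is down with its washer on the cover, and the robot is clear; the clamp force could not be measured directly, and no verdict was returned.

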